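Turn the page of the picture book on display

TASK

The board picture book on the wooden book rest is to be shown at its next opening. Using the fingertips only to push, swing the brass-knobbed keeper arm aside until it is clear of the right-hand page, turn the red-tabbed page over the spine so that it lies flat on the left-hand side, then push the keeper back over the newly shown page as far as it goes. Nothing is to be pinched, gripped or carried; the yellow-tabbed page stays lying, the book rest stays where it stands, and the bell, pen and date stamp are left alone.

Things in the scene. Friction and masses are not known exactly. Their poses are not given: they have to be found in the camera images.
- book_rest: Light wooden V-shaped book rest, loose, 203 x 315 mm, 1.3 to 2.2 kg, with an open board picture book fixed on it. Origin: middle of its underside. x points along the spine away from the reader, y to the left-hand page, z up. Both wings rise outwards at 0.21 rad. A ledge (x -0.103 to -0.093) runs along their near edge, its top 3 mm below the red-tabbed page's top.
- spine (a point): Middle of the axis about which the red-tabbed page turns: (0, 0, 0.038) in the book rest's frame, axis along the rest's x. Same axes as the book rest.
- page (a joint): Red-tabbed page (rad): 0 = lying on the right (rising at 0.21 rad), 1.36 upright, 2.72 = flat on the left (stop). Rigid board, x -0.085 to 0.085 of the rest, free edge 150 mm from the spine axis, 4 mm thick about the plane through that axis, 0.10 kg. Friction 0.055 Nm, damping 0.05 Nms: stays where left when upright, sinks by itself within about 0.5 rad of lying on either side.
- page_tab (a point): Middle of the red tab on the page's free edge (right side at the start): 42 mm long along the spine, centred at x +0.055 of the rest, 15 mm out to 165 mm from the spine axis, 4 mm thick. Its outer 9 mm overhang the wing and the other pages; below is only the worktop, 65 mm down: a fingertip tilted toward the spine fits under it and lifts the page. Site x along the spine, z the page's normal.
- next_page (a joint): Yellow-tabbed page under the red-tabbed one (rad): 0 = lying on the right. Same size, its top 4.3 mm below the other's. Its yellow tab is at the middle of the edge (x -0.021 to 0.021 of the rest), not under the red one. It stays lying.
- keeper (a joint): Page keeper (rad), black swivel arm on the right ledge: 0 = along +x over the right-hand page (stop), holding it down; grows clockwise seen from above, outwards; from 1.5 clear of the page; 2.1 stop. Stays where left; about 0.5 N at the knob turns it. Pivot (-0.098, -0.0831, 0.0557) in the rest's frame, axis normal to the right wing. Arm 10 mm wide, 4 mm thick, 1 mm over the page.
- keeper_knob (a point): Top middle of the upright round brass knob at the end of the keeper arm, 56 mm from the pivot axis: 13 mm across, its top 24.5 mm above the red-tabbed page's top along the wing's normal. Push it sideways with a finger. Site z is the keeper's axis, x points from pivot to knob.
- bell: Silver desk bell, 82 mm across, 62 mm high, loose, to the left of the book rest; origin at the middle of its underside. Leave it alone.
- pen: White and red pen, 145 mm long, 9 mm thick, lying loose to the right of and in front of the book rest; origin under its middle. Leave it alone.
- stamp: Black date stamp, 42 x 62 x 98 mm, standing loose to the left of the book rest; origin at the middle of its underside. Leave it alone.

How it is judged:
By the outcome, as a careful person would: the job done as asked, in the order asked, and still so for the second after the job is handed in, with the robot touching nothing.
It also fails if it takes over 61 s, if anything falls off the work surface, if the arm or the gripper's body presses on something with over 40 N, if the wrist force passes 120 N, or if a joint passes its speed limit or range.

ROBOT

A 6-joint arm with a two-finger parallel gripper is mounted at the origin on a cart in front of the work surface, level with it; the furniture and walls round the work are solid. World frame = base frame: x ahead of the robot, y to its left, z up, the work surface at z = 0. Lengths are in m, angles in rad, forces in N, time in s.
With the tool pointing down it reaches from about 0.375 to 0.9 m from the base axis. Payload 3.1 kg.
Tool frame: the origin (TCP) lies midway between the tips of the shut fingers; the grasp point (between the pads) lies robot.grip_depth behind it (robot.grip_depth is the distance from the TCP to the grasp point, in m); z points along the fingers, y is the line along which they close (so a half turn about z gives the same grasp; the last joint's range is limited). The gripper opens to 87 mm and grips with 3 to 60 N. Pads are 19 mm wide; open, the fingers measure 117 mm over their backs; the gripper's body (75 mm by 190 mm) begins 51 mm behind the grasp point.
Start: joints at [1.004, 0.527, 1.433, -0, 1.181, -0.178], TCP at [0.237, 0.578, 0.223] pointing down, gripper open.
Joint ranges: [-3.08, 3.08], [-0.75, 2.2], [0.22, 2.44], [-1.43, 4.57], [0, 2.65], [-2.85, 2.85]. Speed limits (rad/s): [2.79, 2.79, 3.14, 3.14, 3.14, 3.14].

INTERFACE

Orientations are given as a unit quaternion [x, y, z, w].
In Python, from rig import robot gives the robot as it stands.
- The arm moves only by the shell command python3 -m creep [OPENING] [FORCE], which reads ROWS from standard input. ROWS is a JSON object with one list for each field, all of the same length, 1 to 20, a row being the entries at one place: tx, ty, tz (the shift in m), yaw (a turn about the tool's z in rad); each row shifts and turns the commanded pose from where the row before left it, along the tool's axes as they then stand; what a row does not reach is not made up. A row lasts 1/12 s, in which the tool goes at most 0.0417 m and 0.125 rad, less where a joint would pass 70% of its speed; a pose out of reach is approached as far as the arm can. OPENING is the finger opening in m, set as the command begins (- or left out keeps the last). The fingers move at their own pace and stop on an object; FORCE is the grip in N (left out, the last holds). Time passes only in rows, so rows that do not move let the fingers close. It prints the time, the measured TCP pose, the force, the opening and the grip force at its end. Input that does not fit is refused with a message, and nothing moves.
- robot.get_obs(): the state, without advancing time (a new reading comes with each control period).
- robot.camera(name): name is "side" or "top" or "wrist"; returns a dict with "img" (420x560x3 uint8, red, green, blue), "fx", "fy", "cx", "cy" (pixels), "xyz" and "attitude" of the camera in the world. Camera axes: x right, y down, z forward; pixel columns grow to the right and rows downward; lengths in m; the calibration is good to about 2 mm. A picture is of the moment at which its call begins. There is no depth.
- robot.hand_in(): hands the job in; it is judged then, once.
The state is a dict: "time": time; "q": joint angles; "joint_velocities": joint speeds; "joint_torque": joint torques, N m; "position": TCP position; "tool_rot": TCP orientation; "ft_force": force on the tool from outside, world axes, zero at the start; "moment": the same for the moment, N m; "grip_width": finger opening in m; "grip_force": force on a finger pad.
Only numpy, scipy, OpenCV 4.12 (cv2) and the standard library are available. Lean on these libraries where they do the work, as an engineer would, in place of code of your own. Each camera call takes 0.05 s, during which the arm holds its last target. There are 200 camera calls.

## Working session

There is one attempt and no reset: what is moved stays moved. The work goes in short steps, Python scripts to look and compute and a shell command to move; the robot and the scene stay as the last step left them, time stands still between calls to the robot, and variables do not carry over. Pictures are saved under pics/ and viewed, at most 10 in all, crops included, and the job is handed in when it is done.

```bash
mkdir -p pics; ls; python3 - <<'E'
from rig import robot
import cv2
print(robot.grip_depth, robot.get_obs())
for n in ["side","top"]:
    c=robot.camera(n); cv2.imwrite(f"pics/{n}0.png",c["img"][:,:,::-1])
    print(n,{k:c[k] for k in c if k!="img"})
E
```

```text
pics
0.0187 {'time': 0.0, 'q': array([ 1.00348565e+00,  5.28475606e-01,  1.43389878e+00,  9.60364550e-06,
        1.18139700e+00, -1.78528553e-01]), 'joint_velocities': array([-1.16949950e-03, -5.05073151e-04,  1.07185973e-03, -6.80612352e-04,
        3.69732516e-05, -4.21111879e-04]), 'joint_torque': array([-3.29592667e-04, -4.40043390e+01, -1.76591223e+01,  6.31129090e-02,
        5.81574161e-02, -1.71666165e-04]), 'position': array([0.23650051, 0.57773519, 0.22156696]), 'tool_rot': array([ 1.93170781e-01,  9.81164544e-01, -1.01286961e-03, -4.01028817e-04]), 'ft_force': array([-0.48454001,  0.08570625, -0.68091885]), 'moment': array([-0.02601696, -0.04704761, -0.02154942]), 'grip_force': 0.0, 'grip_width': 0.08707358008116634}
side {'fx': 497.90354870767396, 'fy': 497.90354870767396, 'cx': 274.3928355380624, 'cy': 205.994731572993, 'xyz': array([ 0.15550024, -0.96554852,  0.68130851]), 'attitude': array([ 0.84940848, -0.15078583,  0.08807422, -0.49800783])}
top {'fx': 414.455479353264, 'fy': 414.455479353264, 'cx': 278.9743852175561, 'cy': 220.96713370876125, 'xyz': array([0.46181604, 0.01869301, 0.982219  ]), 'attitude': array([-0.70038104,  0.71297273, -0.02289363,  0.0247421 ])}
```

View pics/top0.png

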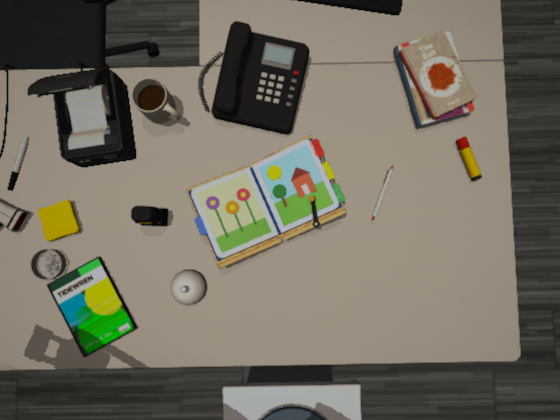

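View pics/side0.png

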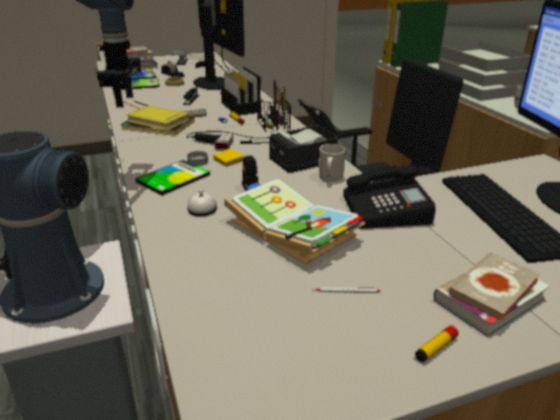

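The top view shows the rest centred near (267,202) with the spine tilted up-left, the red tab near (317,148), and the keeper at (313,200-225). The bell is at (188,287), the stamp at (150,215) and the pen at (383,192). In the side view the rest is around (295,220) and the red tab around (350,218). Next I'll enlarge both.

```bash
python3 - <<'E'
import cv2,numpy as np
a=cv2.imread("pics/top0.png")[130:275,180:360]; b=cv2.imread("pics/side0.png")[175:262,215:375]
a=cv2.resize(a,None,fx=4.1,fy=4.1,interpolation=cv2.INTER_CUBIC)
b=cv2.resize(b,None,fx=5,fy=5,interpolation=cv2.INTER_CUBIC)
cv2.imwrite("pics/topc.png",a);cv2.imwrite("pics/sidec.png",b)
E
```

```text
(no output)
```

View pics/topc.png

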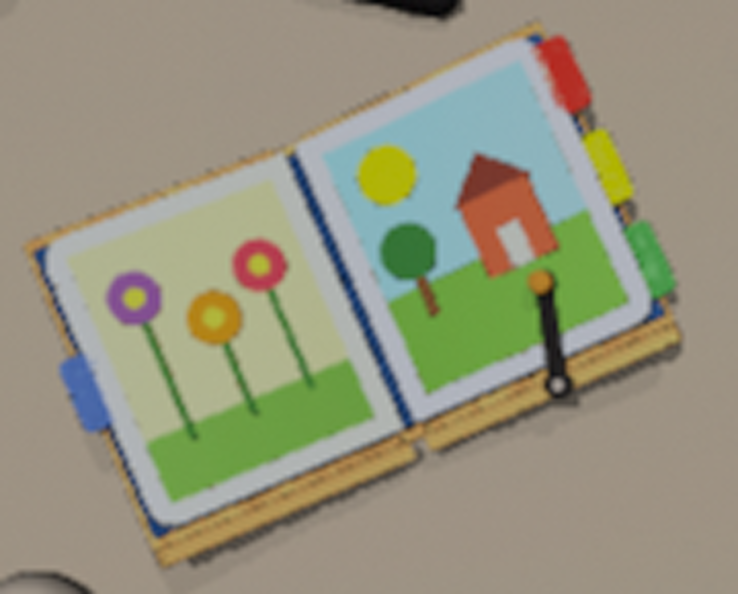

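View pics/sidec.png

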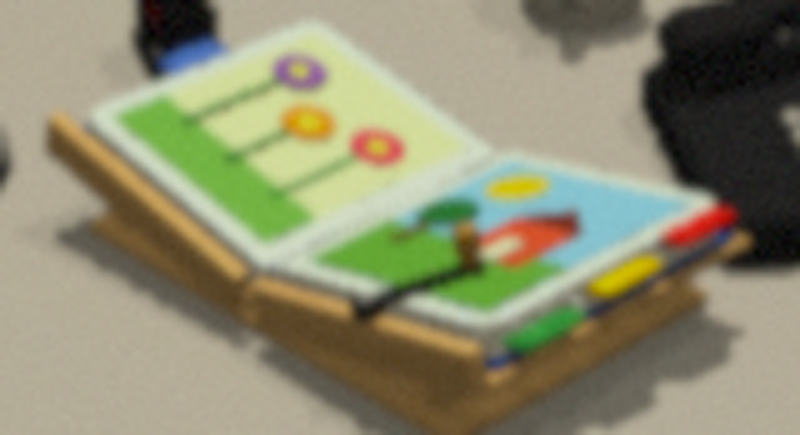

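```bash
cat > h.py <<'E'
import cv2,numpy as np
from scipy.spatial.transform import Rotation as R
from rig import robot
cal={"side":dict(f=497.9035,c=(274.3928,205.9947),p=np.array([.15550024,-.96554852,.68130851]),R=R.from_quat([.84940848,-.15078583,.08807422,-.49800783]).as_matrix()),
"top":dict(f=414.4555,c=(278.97438,220.96713),p=np.array([.46181604,.01869301,.982219]),R=R.from_quat([-.70038104,.71297273,-.02289363,.0247421]).as_matrix())}
def ray(n,uv):
    k=cal[n]; d=k["R"]@np.array([(uv[0]-k["c"][0])/k["f"],(uv[1]-k["c"][1])/k["f"],1]); return k["p"],d/np.linalg.norm(d)
def tri(a,b):
    A=np.zeros((3,3));y=np.zeros(3);L=[]
    for p,d in (ray("top",a),ray("side",b)):
        M=np.eye(3)-np.outer(d,d);A+=M;y+=M@p;L.append((M,p))
    x=np.linalg.solve(A,y); return x,max(np.linalg.norm(M@(x-p)) for M,p in L)
def proj(n,X):
    k=cal[n]; c=k["R"].T@(np.asarray(X)-k["p"]); return c[:2]/c[2]*k["f"]+np.array(k["c"])
E
python3 - <<'E'
from h import *
def cen(img,lo,hi,roi):
    x0,y0,x1,y1=roi;m=cv2.inRange(cv2.cvtColor(img[y0:y1,x0:x1],cv2.COLOR_BGR2HSV),lo,hi)
    n,l,s,c=cv2.connectedComponentsWithStats(m);i=1+np.argmax(s[1:,4]);return c[i]+[x0,y0],s[i,4]
t=cv2.imread("pics/top0.png");s=cv2.imread("pics/side0.png")
T=lambda u,v:np.array([180+(u+.5)/4.1-.5,130+(v+.5)/4.1-.5]);S=lambda u,v:np.array([215+(u+.5)/5-.5,175+(v+.5)/5-.5])
P={}
for n,lo,hi,r1,r2 in [("red",(0,150,90),(8,255,255),(309,135,328,162),(345,212,366,228)),("yel",(24,150,90),(34,255,255),(319,158,338,184),(330,224,350,236)),("grn",(45,110,60),(80,255,255),(332,180,349,206),(314,234,334,248))]:
    (a,na),(b,nb)=cen(t,lo,hi,r1),cen(s,lo,hi,r2); x,e=tri(a,b);P[n]=x;print(n,a,na,b,nb,x.round(4),round(e,4))
for n,a,b in [("knob",(540,281),(465,226)),("pivot",(558,385),(363,308)),("blue",(85,394),(194,55)),("purple",(134,298),(300,72)),("orange",(215,317),(308,122)),("rflower",(260,265),(377,148)),("sun",(387,176),(518,187)),("spfar",(293,152),(492,155)),("spnear",(408,428),(258,268))]:
    x,e=tri(T(*a),S(*b));P[n]=x;print(n,x.round(4),round(e,4))
M={"red":(.055,-.1541,.0728),"yel":(0,-.1541,.0685),"pivot":(-.098,-.0831,.0557+.006),"spfar":(.085,0,.04),"spnear":(-.085,0,.04)}
A=np.array([M[k] for k in M]);B=np.array([P[k] for k in M])
a,b=A.mean(0),B.mean(0);z=np.sum(np.conj((A-a)[:,0]+1j*(A-a)[:,1])*((B-b)[:,0]+1j*(B-b)[:,1]));yaw=np.angle(z)
Rm=R.from_euler("z",yaw).as_matrix();o=b-Rm@a
print("yaw",yaw,"o",o); print((Rm.T@(B-o).T).T.round(4)-A)
for k in P: print(k,(Rm.T@(P[k]-o)).round(4))
E
```

```text
red [317.41322314 147.80165289] 121 [355.11538462 219.73076923] 52 [ 0.6875 -0.0689  0.0693] 0.0019
yel [327.88392857 170.08035714] 112 [339.69354839 229.85483871] 62 [ 0.6367 -0.0912  0.065 ] 0.0009
grn [338.17171717 192.76767677] 99 [323.74603175 240.6031746 ] 63 [ 0.5857 -0.1134  0.0603] 0.0008
knob [ 0.5719 -0.0512  0.0833] 0.0009
pivot [ 0.5174 -0.0617  0.0562] 0.0003
blue [0.5175 0.1945 0.0657] 0.0013
purple [0.5699 0.1689 0.0582] 0.0012
orange [0.559  0.1257 0.0513] 0.0008
rflower [0.5887 0.1012 0.0425] 0.0009
sun [0.6369 0.0294 0.0478] 0.0014
spfar [0.6506 0.0834 0.0361] 0.0019
spnear [0.4954 0.0209 0.0347] 0.0005
yaw 0.40179273811973654 o [ 0.57481541  0.05190057 -0.00433361]
[[ 0.0014 -0.0012  0.0009]
 [ 0.001  -0.0017  0.0008]
 [ 0.0008  0.001  -0.0012]
 [-0.003  -0.0006  0.0004]
 [-0.0002  0.0025 -0.001 ]]
red [ 0.0564 -0.1553  0.0737]
yel [ 0.001  -0.1558  0.0693]
grn [-0.0546 -0.1564  0.0646]
knob [-0.043  -0.0938  0.0877]
pivot [-0.0972 -0.0821  0.0605]
blue [0.003  0.1537 0.07  ]
purple [0.0413 0.1096 0.0626]
orange [0.0143 0.0741 0.0556]
rflower [0.0321 0.04   0.0468]
sun [ 0.0484 -0.045   0.0521]
spfar [ 0.082  -0.0006  0.0404]
spnear [-0.0852  0.0025  0.039 ]
```

The two views agree to about 2 mm. The rest's origin is at (0.575, 0.052) with yaw 0.402, and the keeper starts about 0.25 rad open. I'll turn the tool 0.78 rad so its x lies along rest +y and its y along rest +x, and shut the fingers.

```bash
cat >> h.py <<'E'
O=np.array([.5748,.0519,0]);RY=R.from_euler("z",.4018).as_matrix()
def rest(): 
    o=robot.get_obs(); return RY.T@(o["position"]-O),o
def to(*p):   # tool-frame delta to a rest-frame target
    r,o=rest(); T=R.from_quat(o["tool_rot"]).as_matrix()
    x=T[:,0]; h=1.9726-np.arctan2(x[1],x[0])
    print("rest",r.round(4),"F(rest)",(RY.T@o["ft_force"]).round(2),"t",round(o["time"],2))
    if p: print("d tool",(T.T@RY@(np.array(p)-r)).round(4),"turn",round(-h,4))
E
echo '{"tx":[0,0,0,0,0,0,0,0,0],"ty":[0,0,0,0,0,0,0,0,0],"tz":[0,0,0,0,0,0,0,0,0],"yaw":[0.12,0.12,0.12,0.12,0.12,0.12,0.06,0,0]}' | python3 -m creep 0 5
python3 -c "
from h import *
to(-.05,-.055,.15)"
```

```text
time: 0.85
position: [0.2367, 0.5781, 0.2221]
tool_rot: [0.551, 0.835, -0.0, 0.0]
ft_force: [-0.7, 0.5, -0.1]
grip_width: 0.0347
grip_force: 0.0
rest [-0.1054  0.6165  0.2221] F(rest) [-0.47  0.73 -0.11] t 0.85
d tool [-0.6715  0.0541  0.0725] turn 0.0019
```

```bash
echo '{"tx":[-0.036,-0.036,-0.036,-0.036,-0.036,-0.036,-0.036,-0.036,-0.036,-0.036,-0.036,-0.036,-0.036,-0.036,-0.036,-0.036,-0.036,-0.036,-0.024,0],"ty":[0.003,0.003,0.003,0.003,0.003,0.003,0.003,0.003,0.003,0.003,0.003,0.003,0.003,0.003,0.003,0.003,0.003,0.003,0,0],"tz":[0.001,0.001,0.001,0.001,0.001,0.002,0.002,0.002,0.002,0.003,0.003,0.003,0.006,0.008,0.008,0.009,0.009,0.009,0,0],"yaw":[0,0,0,0,0,0,0,0,0,0,0,0,0,0,0,0,0,0,0,0]}' | python3 -m creep
python3 - <<'E'
from h import *
to(-.05,-.058,.074)
W=robot.camera("wrist");cv2.imwrite("pics/w1.png",W["img"][:,:,::-1])
E
```

```text
time: 2.52
position: [0.5526, -0.0239, 0.1511]
tool_rot: [0.553, 0.833, -0.0, 0.002]
ft_force: [0.5, -0.1, 0.2]
grip_width: 0.0007
grip_force: 0.0
rest [-0.05   -0.0611  0.1511] F(rest) [ 0.41 -0.27  0.23] t 2.52
d tool [ 0.0033 -0.0001  0.0771] turn -0.0028
```

View pics/w1.png

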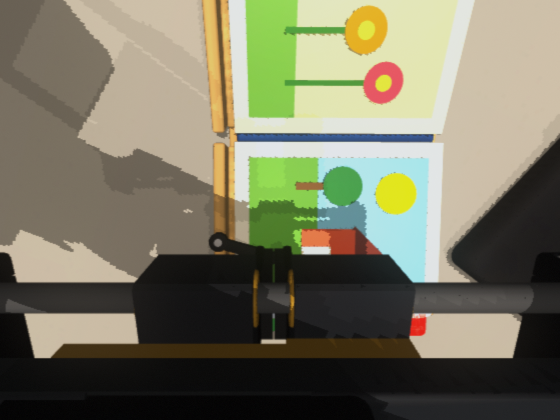

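The wrist picture shows the tool square to the book: the spine is level at row 137, and the keeper pivot is at (217,242) with its arm running toward the fingers. I'll go down inside the knob and push it outward.

```bash
echo '{"tx":[0.004,0,0,0,-0.006,-0.006,-0.006,-0.006,-0.006,-0.006,-0.006,-0.006,-0.006,-0.006,0],"ty":[0,0,0,0,0,0,0,0,-0.001,-0.001,-0.002,-0.003,-0.004,-0.005,0],"tz":[0.03,0.03,0.017,0,0,0,0,0,0,-0.001,-0.001,-0.001,-0.002,-0.002,0],"yaw":[0,0,0,0,0,0,0,0,0,0,0,0,0,0,0]}' | python3 -m creep
python3 - <<'E'
from h import *
to(-.04,-.137,.083)
W=robot.camera("top");cv2.imwrite("pics/t1.png",cv2.resize(W["img"][130:275,180:360,::-1],None,fx=4,fy=4,interpolation=cv2.INTER_CUBIC))
E
```

```text
time: 3.82
position: [0.5548, -0.0776, 0.0812]
tool_rot: [0.552, 0.834, -0.001, -0.002]
ft_force: [-2.1, 0.9, -0.5]
grip_width: 0.0008
grip_force: 0.9
rest [-0.0691 -0.1114  0.0812] F(rest) [-1.57  1.63 -0.51] t 3.82
d tool [-0.0256  0.0291 -0.0019] turn -0.0011
```

View pics/t1.png

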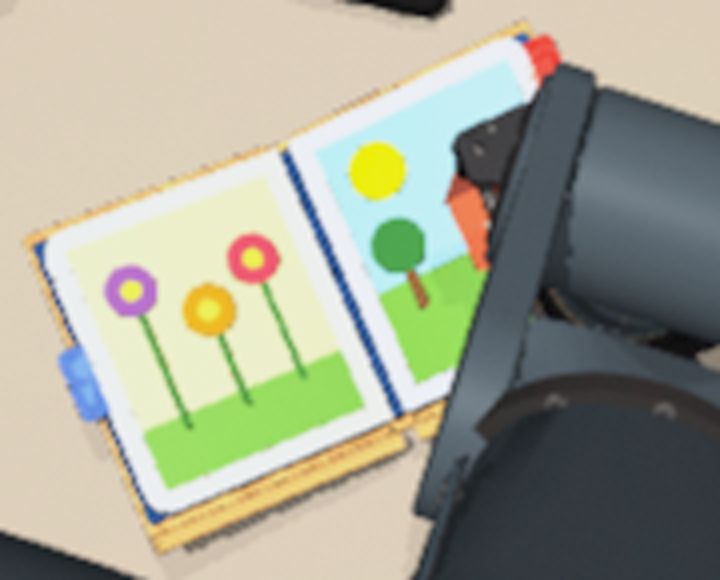

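The top view shows the rest unmoved (spine from (285,150) to (398,413)) and the arm hiding the keeper. The force says the finger is in contact. Next I'll go round to the far side of the knob and push it toward the reader.

```bash
echo '{"tx":[0.005,0.003,0,-0.01,-0.012,-0.012,0,0,0,0,0,0,0,0,0,0,0],"ty":[0,0.015,0.018,0.001,0,0,0,-0.006,-0.006,-0.006,-0.006,-0.006,-0.006,-0.006,-0.006,-0.005,0],"tz":[0,0,0,-0.002,-0.001,0,0,0,0,0,0,0,0,0,0,0,0],"yaw":[0,0,0,0,0,0,0,0,0,0,0,0,0,0,0,0,0]}' | python3 -m creep
python3 - <<'E'
from h import *
to()
W=robot.camera("side");cv2.imwrite("pics/s1.png",cv2.resize(W["img"][150:270,205:385,::-1],None,fx=4,fy=4,interpolation=cv2.INTER_CUBIC))
E
```

```text
time: 5.28
position: [0.5476, -0.1081, 0.0844]
tool_rot: [0.552, 0.834, -0.0, -0.001]
ft_force: [-0.2, -0.1, -0.2]
grip_width: 0.0006
grip_force: 0.0
rest [-0.0876 -0.1366  0.0844] F(rest) [-0.18  0.01 -0.17] t 5.28
```

View pics/s1.png

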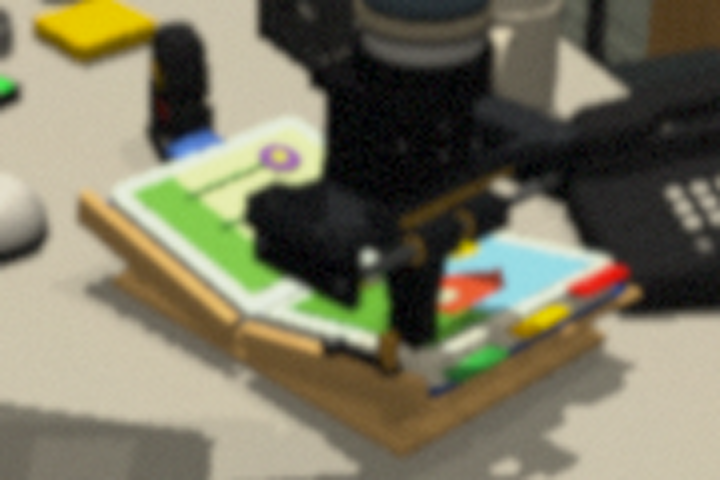

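The keeper knob now sits off the near edge at crop (388,345), over the ledge, and by the finger position it is at about 1.75 rad, clear of the page. Next I'll go outside the red tab.

```bash
echo '{"tx":[0,0,-0.01,-0.015,-0.015,-0.009,0,0,0,0,0,0],"ty":[0.004,0.004,0.035,0.035,0.035,0.03,0,0,0,0,0,0],"tz":[-0.02,-0.025,0,0,0,0,0,0.03,0.03,0.015,0,0],"yaw":[0,0,0,0,0,0,0,0,0,0,0,0]}' | python3 -m creep
python3 -c "
from h import *
to(.055,-.173,.055)"
```

```text
time: 6.33
position: [0.6986, -0.0967, 0.0532]
tool_rot: [0.552, 0.834, -0.001, -0.002]
ft_force: [-0.3, 0.3, 1.5]
grip_width: 0.0005
grip_force: 0.0
rest [ 0.0558 -0.1852  0.0532] F(rest) [-0.18  0.43  1.53] t 6.33
d tool [ 0.0122 -0.0008 -0.0018] turn 0.0004
```

```bash
echo '{"tx":[0.006,0.004,0],"ty":[0,0,0],"tz":[0,0,0],"yaw":[0,0,0]}' | python3 -m creep; echo '{"tx":[0.0015,0,0],"ty":[0,0,0],"tz":[0,0,0],"yaw":[0,0,0]}' | python3 -m creep;echo '{"tx":[0.0015,0,0],"ty":[0,0,0],"tz":[0,0,0],"yaw":[0,0,0]}' | python3 -m creep
python3 -c "
from h import *
to(.055,-.173,.055)"
```

```text
time: 6.58
position: [0.6965, -0.0871, 0.0563]
tool_rot: [0.551, 0.834, 0.0, 0.001]
ft_force: [-0.3, -0.4, 0.4]
grip_width: 0.0006
grip_force: 0.0
time: 6.83
position: [0.696, -0.0867, 0.0552]
tool_rot: [0.552, 0.834, 0.0, 0.001]
ft_force: [-0.7, -0.2, 0.0]
grip_width: 0.0002
grip_force: 0.0
time: 7.08
position: [0.6955, -0.0858, 0.0549]
tool_rot: [0.552, 0.834, 0.0, 0.001]
ft_force: [-0.9, -0.0, 1.5]
grip_width: 0.0009
grip_force: 0.6
rest [ 0.0573 -0.1739  0.0549] F(rest) [-0.82  0.32  1.55] t 7.08
d tool [ 0.0009 -0.0023 -0.0002] turn 0.0001
```

```bash
for i in 1 2 3; do echo '{"tx":[0.0015,0,0],"ty":[0,0,0],"tz":[0,0,0],"yaw":[0,0,0]}' | python3 -m creep >/dev/null; python3 -c "
from h import *
to()"; done
```

```text
rest [ 0.0573 -0.1736  0.055 ] F(rest) [-0.08 -5.68  0.82] t 7.33
rest [ 0.0575 -0.1735  0.0553] F(rest) [-1.68 -7.15  0.49] t 7.58
rest [ 0.0575 -0.1733  0.0557] F(rest) [-1.9  -9.83  1.18] t 7.83
```

```bash
echo '{"tx":[0.0005,0.0005,0.001,0.001,0.0013,0.0013,0],"ty":[0,0,0,0,0,0,0],"tz":[-0.004,-0.004,-0.004,-0.004,-0.004,-0.004,0],"yaw":[0,0,0,0,0,0,0]}' | python3 -m creep >/dev/null
python3 - <<'E'
from h import *
to()
W=robot.camera("side");cv2.imwrite("pics/s2.png",cv2.resize(W["img"][150:270,205:385,::-1],None,fx=4,fy=4,interpolation=cv2.INTER_CUBIC))
E
```

```text
rest [ 0.0575 -0.1661  0.0803] F(rest) [-2.2  -6.08  2.66] t 8.42
```

View pics/s2.png

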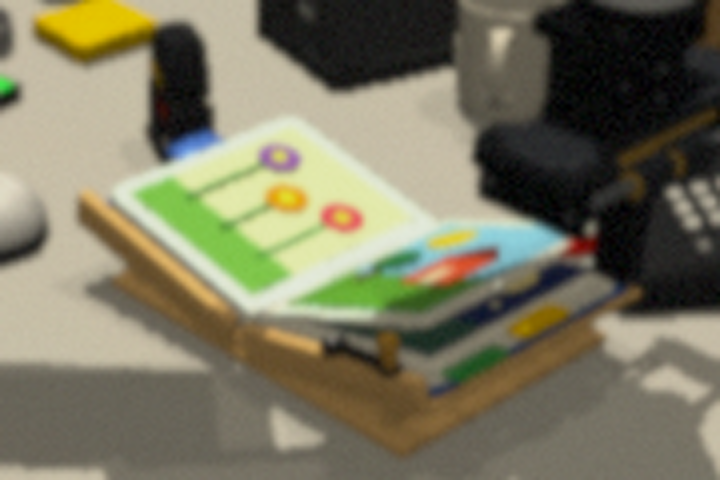

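The side view shows the red-tabbed page lifting off (red tab at crop (583,245)) while the yellow tab at (540,322) stays lying. The rest hasn't moved. I'll keep following the arc.

```bash
echo '{"tx":[0.0031,0.0035,0.0038,0.0042,0.0046,0],"ty":[0,0,0,0,0,0],"tz":[-0.0076,-0.0075,-0.0073,-0.0071,-0.0069,0],"yaw":[0,0,0,0,0,0]}' | python3 -m creep >/dev/null; python3 -c "
from h import *
to()"; echo '{"tx":[0.0049,0.0052,0.0055,0.0058,0.0061,0],"ty":[0,0,0,0,0,0],"tz":[-0.0066,-0.0064,-0.0061,-0.0058,-0.0055,0],"yaw":[0,0,0,0,0,0]}' | python3 -m creep >/dev/null
python3 - <<'E'
from h import *
to()
W=robot.camera("side");cv2.imwrite("pics/s3.png",cv2.resize(W["img"][120:270,205:385,::-1],None,fx=4,fy=4,interpolation=cv2.INTER_CUBIC))
E
```

```text
rest [ 0.0579 -0.1458  0.1176] F(rest) [-1.65 -6.02  4.18] t 8.97
rest [ 0.0578 -0.1158  0.1469] F(rest) [-0.56 -2.07  0.19] t 9.47
```

View pics/s3.png

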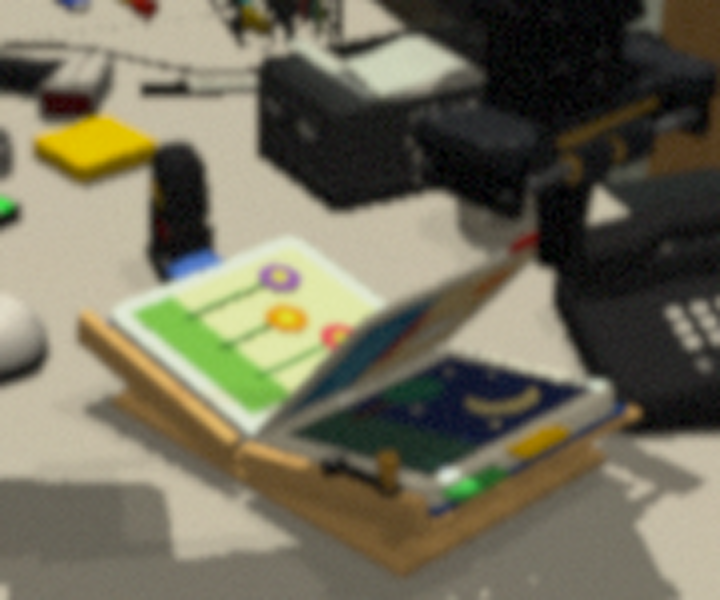

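The page stands at about 0.87 rad elevation with its red tab against the finger at crop (525,243). The keeper is still clear at (388,470) and the next page is lying. I'll push on through upright.

```bash
echo '{"tx":[0.0131,0.0139,0.0148,0.0155,0.016,0.0163,0.0165,0],"ty":[0,0,0,0,0,0,0,0],"tz":[-0.009,-0.007,-0.005,-0.002,0,0,0,0],"yaw":[0,0,0,0,0,0,0,0]}' | python3 -m creep >/dev/null
python3 - <<'E'
from h import *
to(.058,.067,.143)
E
```

```text
rest [ 0.0559 -0.0053  0.1676] F(rest) [-0.57  0.29 -0.43] t 10.18
d tool [0.0722 0.0025 0.0248] turn 0.0036
```

```bash
echo '{"tx":[0.013,0.013,0.013,0.012,0.011,0.011,0.01,0.009,0.009,0],"ty":[0,0,0,0,0,0,0,0,0,0],"tz":[0.001,0.002,0.004,0.005,0.006,0.007,0.008,0.009,0.009,0],"yaw":[0,0,0,0,0,0,0,0,0,0]}' | python3 -m creep >/dev/null
python3 - <<'E'
from h import *
to(.058,.11,.0875)
W=robot.camera("side");cv2.imwrite("pics/s4.png",cv2.resize(W["img"][120:270,205:385,::-1],None,fx=4,fy=4,interpolation=cv2.INTER_CUBIC))
E
```

```text
rest [0.0549 0.0932 0.1146] F(rest) [-0.2   0.05 -1.13] t 11.02
d tool [0.0168 0.0033 0.0271] turn 0.0016
```

View pics/s4.png

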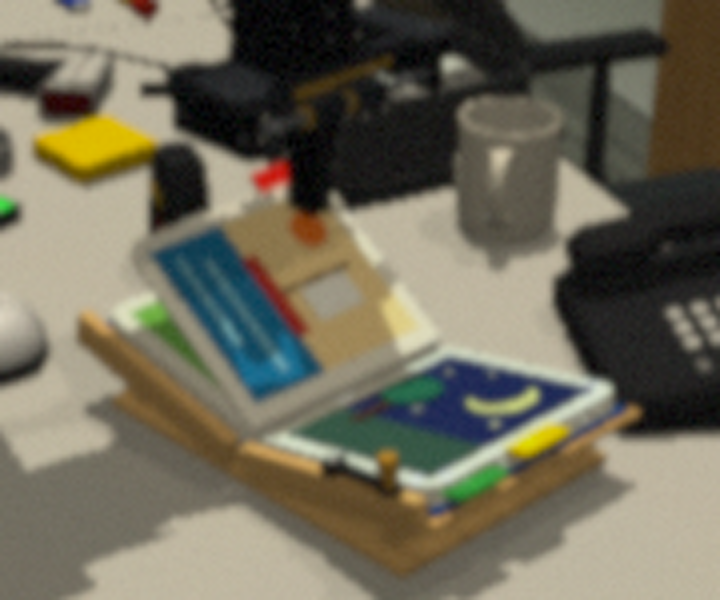

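The page is past upright and leaning left, with the red tab at crop (272,175). The next page lies open with its yellow tab at (540,440). I'll follow the page down, then lift away.

```bash
echo '{"tx":[0.006,0.005,0.004,0.003,0,0,0,0,0],"ty":[0,0,0,0,0,0,0,0,0],"tz":[0.009,0.009,0.009,0.007,0.004,0,0,0,0],"yaw":[0,0,0,0,0,0,0,0,0]}' | python3 -m creep >/dev/null
python3 - <<'E'
from h import *
to(-.14,-.137,.15)
E
echo '{"tx":[0,0,-0.005,-0.035,-0.036,-0.036,-0.036,-0.036,-0.035,-0.035,-0.006,0],"ty":[0,0,0,-0.02,-0.02,-0.02,-0.02,-0.02,-0.03,-0.03,-0.035,0],"tz":[-0.03,-0.03,-0.02,0,0,0,0,0,0,0,0,0],"yaw":[0,0,0,0,0,0,0,0,0,0,0,0]}' | python3 -m creep >/dev/null
python3 - <<'E'
from h import *
to(-.14,-.137,.15)
def cen(img,lo,hi,roi):
    x0,y0,x1,y1=roi;m=cv2.inRange(cv2.cvtColor(img[y0:y1,x0:x1],cv2.COLOR_BGR2HSV),lo,hi)
    n,l,s,c=cv2.connectedComponentsWithStats(m);i=1+np.argmax(s[1:,4]);return c[i]+[x0,y0],s[i,4]
t=robot.camera("top")["img"][:,:,::-1];s=robot.camera("side")["img"][:,:,::-1]
a=np.hstack([cv2.resize(t[130:280,175:350],(400,343)),cv2.resize(s[130:270,205:385],(400,343))]);cv2.imwrite("pics/m5.png",cv2.resize(a,None,fx=1,fy=1))
E
```

```text
rest [0.0574 0.1083 0.0798] F(rest) [-0.22  0.93  0.11] t 11.82
d tool [-0.2453 -0.1973 -0.0703] turn -0.0
rest [-0.1379 -0.1461  0.1593] F(rest) [-1.25  1.1   1.01] t 12.82
d tool [ 0.0091 -0.0022  0.0093] turn -0.0054
```

View pics/m5.png

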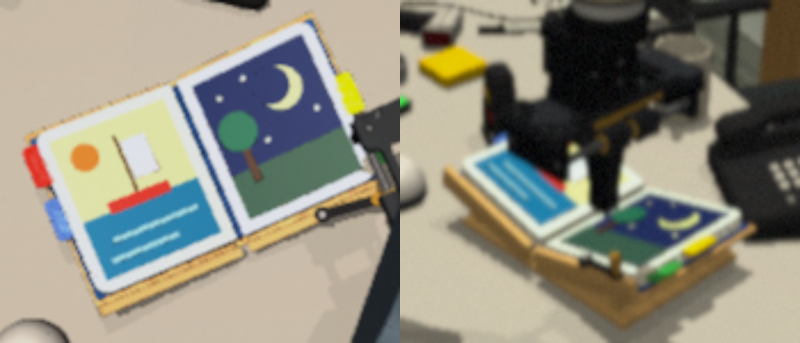

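The page lies flat on the left, with the red tab at (37,167) in the top half. The moon page with the yellow tab is shown, the rest is in place, and the keeper is open at (350,208). Now I'll push the keeper back. I've used up my pictures (one over the limit, in fact), so from here I'll work from numbers only.

```bash
echo '{"tx":[0.009,0,0,0,0,0,0,0,0,0,0,0.001,0.002,0],"ty":[-0.003,0,0,0,0.006,0.006,0.006,0.006,0.006,0.006,0.006,0.006,0.004,0],"tz":[0.03,0.03,0.016,0,0,0,0,0,0,0,0,0,0,0],"yaw":[0,0,0,0,0,0,0,0,0,0,0,0,0,0]}' | python3 -m creep >/dev/null
python3 -c "
from h import *
to(-.0895,-.133,.083)"
```

```text
rest [-0.0822 -0.1324  0.0833] F(rest) [ 0.03 -0.09 -0.37] t 14.08
d tool [-0.0005 -0.0073  0.0003] turn 0.0008
```

```bash
echo '{"tx":[-0.002,-0.015,-0.016,0,0,0,0.008,0.008,0.006,0.006,0.006,0.006,0.006,0.005,0,0],"ty":[-0.008,0,0,0.018,0.02,0,0,0,0,0.001,0.001,0.001,0.001,0,0,0],"tz":[0,0,0,0,0,0,0,0,0.001,0.001,0.001,0.001,0.001,0.001,0,0],"yaw":[0,0,0,0,0,0,0,0,0,0,0,0,0,0,0,0]}' | python3 -m creep >/dev/null
python3 -c "
from h import *
to(-.045,-.098,.076)"
```

```text
rest [-0.0442 -0.1184  0.0792] F(rest) [ 7.87 -4.93 -1.15] t 15.42
d tool [ 0.0204 -0.0008  0.003 ] turn -0.0001
```

The push came off the corner of the finger. I'll back off and find the knob numerically.

```bash
echo '{"tx":[-0.012,-0.02,-0.02,-0.01,-0.03,-0.03,0],"ty":[0,0,0,0,0,0,0],"tz":[0,0,-0.01,-0.03,-0.04,-0.03,0],"yaw":[0,0,0,0,0,0,0]}' | python3 -m creep >/dev/null
python3 - <<'E'
from h import *
to()
s=np.ascontiguousarray(robot.camera("side")["img"][:,:,::-1]);t=np.ascontiguousarray(robot.camera("top")["img"][:,:,::-1])
cv2.imwrite("pics/s6.png",s);cv2.imwrite("pics/t6.png",t)
t0=cv2.imread("pics/top0.png");s0=cv2.imread("pics/side0.png")
print("knob bgr/hsv ref top",cv2.cvtColor(t0[198:199,311:312],cv2.COLOR_BGR2HSV),"side",cv2.cvtColor(s0[220:223,307:309],cv2.COLOR_BGR2HSV).reshape(-1,3))
def comps(img,lo,hi,roi,n):
    x0,y0,x1,y1=roi;m=cv2.inRange(cv2.cvtColor(img[y0:y1,x0:x1],cv2.COLOR_BGR2HSV),lo,hi)
    k,l,st,c=cv2.connectedComponentsWithStats(m)
    print(n,[((c[i]+[x0,y0]).round(1).tolist(),int(st[i,4])) for i in range(1,k) if st[i,4]>3])
comps(t,(8,90,60),(24,255,255),(285,185,350,245),"top brass")
comps(s,(8,90,60),(24,255,255),(285,195,335,250),"side brass")
comps(t,(24,150,90),(34,255,255),(319,150,338,190),"yel top")
comps(s,(24,150,90),(34,255,255),(330,220,352,240),"yel side")
for phi in (0,.3,.6,.9,1.2,1.5,1.8):
    w=np.array([np.cos(phi),-np.sin(phi)*np.cos(.21),np.sin(phi)*np.sin(.21)]);n=np.array([0,np.sin(.21),np.cos(.21)])
    P=np.array([-.098,-.0831,.0557])+.056*w+.029*n
    X=RY@P+O-[0,0,.003];print(phi,P.round(3),proj("top",X).round(1),proj("side",X).round(1))
E
```

```text
rest [-0.0468 -0.2396  0.1872] F(rest) [ 0.93 -1.38  0.66] t 16.0
knob bgr/hsv ref top [[[ 18 192 179]]] side [[ 22 135 144]
 [ 21 131 152]
 [ 19 162 143]
 [ 19 165 147]
 [ 20 185 120]
 [ 19 195 118]]
top brass [([331.6, 186.4], 5), ([319.0, 203.0], 37), ([285.6, 208.3], 12), ([330.8, 219.1], 191), ([298.1, 232.5], 178)]
side brass [([306.4, 226.2], 36), ([331.2, 234.5], 8), ([307.6, 244.6], 372)]
yel top [([327.1, 175.3], 141)]
yel side [([335.9, 230.6], 55)]
0 [-0.042 -0.077  0.084] [304.2 200.6] [302.4 217.9]
0.3 [-0.045 -0.093  0.088] [311.6 198.4] [306.6 219.5]
0.6 [-0.052 -0.108  0.091] [319.2 198.6] [309.1 221.9]
0.9 [-0.063 -0.12   0.093] [326.6 201. ] [309.6 224.7]
1.2 [-0.078 -0.128  0.095] [332.9 205.4] [307.8 227.7]
1.5 [-0.094 -0.132  0.096] [337.6 211.6] [303.9 230.6]
1.8 [-0.111 -0.13   0.095] [340.3 218.9] [298.2 233.3]
```

The tabs look shifted, so I'll check when the rest moved, using the stored pictures.

```bash
python3 - <<'E'
from h import *
def big(img,lo,hi):
    m=cv2.inRange(cv2.cvtColor(img,cv2.COLOR_BGR2HSV),lo,hi);k,l,st,c=cv2.connectedComponentsWithStats(m)
    if k<2:return None
    i=1+np.argmax(st[1:,4]);return c[i],st[i,4]
Y=((22,150,90),(34,255,255));G=((45,110,60),(80,255,255));B=((100,100,80),(120,255,255))
def show(n,img,x0,y0,sc,rois):
    for nm,(c,r) in rois.items():
        u0,v0,u1,v1=[int(round(q)) for q in ((r[0]-x0)*sc[0],(r[1]-y0)*sc[1],(r[2]-x0)*sc[0],(r[3]-y0)*sc[1])]
        b=big(img[max(v0,0):v1,max(u0,0):u1],*c)
        if b: print(n,nm,[round(x0+(u0+b[0][0]+.5)/sc[0]-.5,1),round(y0+(v0+b[0][1]+.5)/sc[1]-.5,1)],round(b[1]/sc[0]/sc[1]))
SR={"yel":(Y,(326,222,352,240)),"grn":(G,(312,232,334,250))}
TR={"yel":(Y,(319,157,338,188)),"blue":(B,(190,205,210,245)),"grn":(G,(332,182,350,212))}
i=cv2.imread
show("side0",i("pics/side0.png"),0,0,(1,1),SR)
for n,y0 in (("s1",150),("s2",150),("s3",120),("s4",120)): show(n,i(f"pics/{n}.png"),205,y0,(4,4),SR)
m=i("pics/m5.png");show("m5s",m[:,400:],205,130,(400/180,343/140),SR)
show("s6",i("pics/s6.png"),0,0,(1,1),SR)
show("top0",i("pics/top0.png"),0,0,(1,1),TR);show("t1",i("pics/t1.png"),180,130,(4,4),TR)
show("m5t",m[:,:400],175,130,(400/175,343/150),TR);show("t6",i("pics/t6.png"),0,0,(1,1),TR)
E
```

```text
side0 yel [np.float64(339.7), np.float64(230.0)] 67
side0 grn [np.float64(323.7), np.float64(240.6)] 63
s1 yel [np.float64(339.9), np.float64(229.8)] 63
s1 grn [np.float64(324.1), np.float64(240.3)] 62
s2 yel [np.float64(339.0), np.float64(229.9)] 59
s2 grn [np.float64(323.8), np.float64(240.7)] 47
s3 yel [np.float64(339.1), np.float64(230.1)] 52
s3 grn [np.float64(323.2), np.float64(240.9)] 57
s4 yel [np.float64(339.4), np.float64(230.1)] 68
s4 grn [np.float64(323.6), np.float64(240.7)] 60
m5s yel [np.float64(339.4), np.float64(230.3)] 64
m5s grn [np.float64(324.0), np.float64(240.5)] 53
s6 yel [np.float64(335.4), np.float64(230.8)] 60
s6 grn [np.float64(318.6), np.float64(241.1)] 64
top0 yel [np.float64(327.9), np.float64(170.1)] 112
top0 blue [np.float64(200.5), np.float64(225.6)] 119
top0 grn [np.float64(338.2), np.float64(192.8)] 99
t1 blue [np.float64(200.4), np.float64(225.7)] 112
m5t yel [np.float64(327.8), np.float64(170.6)] 125
m5t blue [np.float64(200.2), np.float64(225.7)] 104
m5t grn [np.float64(341.4), np.float64(198.4)] 7
t6 yel [np.float64(327.1), np.float64(175.3)] 141
t6 blue [np.float64(198.1), np.float64(225.8)] 112
t6 grn [np.float64(337.0), np.float64(196.8)] 83
```

My corner push moved the rest: about 6–7 mm, with a turn of about −0.04 rad. That has to be put right, so I'll work out the shift exactly.

```bash
cat >> h.py <<'E'
def big(img,lo,hi,r):
    x0,y0,x1,y1=r;m=cv2.inRange(cv2.cvtColor(img[y0:y1,x0:x1],cv2.COLOR_BGR2HSV),lo,hi);k,l,st,c=cv2.connectedComponentsWithStats(m)
    if k<2:return np.array([np.nan]*2),0
    i=1+np.argmax(st[1:,4]);return c[i]+[x0,y0],st[i,4]
Y=((22,150,90),(34,255,255));G=((45,110,60),(80,255,255));B=((100,100,80),(120,255,255))
def plane(n,uv,z):
    p,d=ray(n,uv);return p+d*(z-p[2])/d[2]
def marks(t,s):   # on known mean tab heights (measured at start)
    v=[plane("top",big(t,*Y,(319,155,338,190))[0],.065),plane("top",big(t,*G,(331,180,350,212))[0],.0603),plane("top",big(t,*B,(188,205,210,245))[0],.0657),
       plane("side",big(s,*Y,(324,220,352,242))[0],.065),plane("side",big(s,*G,(308,232,334,250))[0],.0603)]
    return np.array(v)[:,:2]
def shift(t,s):
    A=marks(cv2.imread("pics/top0.png"),cv2.imread("pics/side0.png"));Bm=marks(t,s)
    ok=~np.isnan(A+Bm).any(1);A,Bm=A[ok],Bm[ok]
    # displacement of old rest frame: b = a + d + w*perp(a-O), least squares
    M=[];y=[]
    for a,b in zip(A,Bm):
        r=a-O[:2];M+=[[1,0,-r[1]],[0,1,r[0]]];y+=list(b-a)
    sol,*_=np.linalg.lstsq(np.array(M),np.array(y),rcond=None)
    dr=RY[:2,:2].T@sol[:2];print("n",ok.sum(),"rest-frame shift mm",(dr*1000).round(1),"yaw",sol[2].round(4),"resid mm",(1000*(np.array(M)@sol-y)).round(1))
def look(k):
    t=np.ascontiguousarray(robot.camera("top")["img"][:,:,::-1]);s=np.ascontiguousarray(robot.camera("side")["img"][:,:,::-1])
    cv2.imwrite(f"pics/t{k}.png",t);cv2.imwrite(f"pics/s{k}.png",s);shift(t,s)
E
python3 - <<'E'
from h import *
shift(cv2.imread("pics/t6.png"),cv2.imread("pics/s6.png"))
to(-.135,-.11,.045)
E
```

```text
n 5 rest-frame shift mm [-3.9  5. ] yaw -0.0345 resid mm [ 1.3 -1.1 -2.1 -0.1 -0.2 -0.   0.5  0.7  0.5  0.5]
rest [-0.0497 -0.2321  0.1813] F(rest) [-0.28  0.34 -0.91] t 16.1
d tool [ 0.1221 -0.0857  0.1361] turn -0.0016
```

```bash
echo '{"tx":[0.03,0.034,0.034,0.034,0.034,0.034,0,0,0,0,0,0,0],"ty":[-0.03,-0.03,-0.03,0,0,0,0,0,0,0,0,0,0],"tz":[0,0,0.01,0.02,0.005,0,0,0.035,0.035,0.035,0.014,0,0],"yaw":[0,0,0,0,0,0,0,0,0,0,0,0,0]}' | python3 -m creep >/dev/null
python3 -c "
from h import *
to(-.125,-.03,.025)"
echo '{"tx":[0,0,0,0,0],"ty":[0.006,0.006,0.002,0,0],"tz":[0,0,0,0,0],"yaw":[0,0,0,0,0]}' | python3 -m creep >/dev/null
python3 -c "
from h import *
to(-.12,-.03,.025)"
```

```text
rest [-0.135 -0.036  0.026] F(rest) [-0.08  0.54 -0.83] t 17.18
d tool [0.006  0.01   0.0009] turn 0.0008
rest [-0.1185 -0.0382  0.028 ] F(rest) [-0.33  0.18 -0.13] t 17.6
d tool [ 0.0082 -0.0015  0.003 ] turn 0.0007
```

```bash
for i in 1 2 3 4; do echo '{"tx":[0,0],"ty":[0.0015,0],"tz":[0,0],"yaw":[0,0]}' | python3 -m creep >/dev/null; python3 -c "
from h import *
to()"; done; python3 -c "
from h import *
look(7)"
```

```text
rest [-0.1174 -0.038   0.0275] F(rest) [0.39 0.97 0.03] t 17.77
rest [-0.116  -0.0381  0.0272] F(rest) [ 0.18  0.54 -0.13] t 17.93
rest [-0.1149 -0.0378  0.0271] F(rest) [-1.03 -0.97  0.07] t 18.1
rest [-0.1147 -0.0376  0.027 ] F(rest) [-5.4  -1.7   1.43] t 18.27
n 5 rest-frame shift mm [-4.1  4.9] yaw -0.0355 resid mm [ 0.2  0.  -0.7 -0.1  0.  -0.1  0.2 -0.   0.4  0.2]
```

```bash
for i in 1 2 3; do echo '{"tx":[0,0,0],"ty":[0.0015,0.0005,0],"tz":[0,0,0],"yaw":[0,0,0]}' | python3 -m creep >/dev/null; python3 -c "
from h import *
to()"; done; python3 -c "
from h import *
look(8)"
```

```text
rest [-0.1146 -0.0375  0.027 ] F(rest) [-10.06  -6.24   3.63] t 18.62
rest [-0.1145 -0.0375  0.027 ] F(rest) [-15.85  -9.5    5.88] t 18.87
rest [-0.1136 -0.0369  0.027 ] F(rest) [-17.27  -9.13   6.88] t 19.12
n 5 rest-frame shift mm [-3.4  5.7] yaw -0.0348 resid mm [ 0.5 -1.2 -0.9  0.4 -0.2 -0.2  0.7  0.4 -0.2  0.5]
```

```bash
echo '{"tx":[-0.003,-0.003,0],"ty":[0.001,0.001,0],"tz":[0,0,0],"yaw":[0,0,0]}' | python3 -m creep >/dev/null; python3 -c "
from h import *
to()"; echo '{"tx":[0,0,0],"ty":[0.0015,0.001,0],"tz":[0,0,0],"yaw":[0,0,0]}' | python3 -m creep >/dev/null; python3 -c "
from h import *
to();look(9)"
```

```text
rest [-0.1138 -0.0378  0.0265] F(rest) [-13.38   4.28   9.28] t 19.47
rest [-0.1138 -0.0377  0.0265] F(rest) [-20.73  -0.57  12.59] t 19.72
n 5 rest-frame shift mm [-3.   5.4] yaw -0.0347 resid mm [ 0.6 -0.2 -1.9 -0.2 -0.1 -0.3  1.   0.2  0.4  0.5]
```

```bash
for i in 1 2; do echo '{"tx":[-0.0005,-0.0005,0],"ty":[0.001,0.001,0],"tz":[-0.001,-0.001,0],"yaw":[0,0,0]}' | python3 -m creep >/dev/null; python3 -c "
from h import *
to();look('10')"; done
```

```text
rest [-0.1075 -0.0405  0.0277] F(rest) [-10.02   1.63  -0.82] t 20.07
n 5 rest-frame shift mm [2.1 4.7] yaw -0.0183 resid mm [ 0.1 -0.7 -0.5  0.5 -0.1 -0.3  0.1 -0.1  0.4  0.6]
rest [-0.1048 -0.0417  0.0293] F(rest) [-8.62  1.24 -4.46] t 20.42
n 5 rest-frame shift mm [4.2 4.4] yaw -0.0138 resid mm [-1.  -1.3  0.1  1.5  0.  -0.7  0.7  0.3  0.2  0.2]
```

Static friction let go and the rest overshot slightly. I'll back off, then correct y and yaw with a push on the left edge.

```bash
echo '{"tx":[0,0,0,0,0,0.035,0.035,0.035,0.035,0.035,0.035,0.026,0,0,0,0,0,0],"ty":[-0.02,-0.01,0,0,0,0.014,0.014,0.014,0.014,0.014,0.014,0.01,0,0,0,0,0,0],"tz":[0,-0.03,-0.04,-0.04,-0.03,0,0,0,0,0,0,0,0,0.04,0.04,0.035,0,0],"yaw":[0,0,0,0,0,0,0,0,0,0,0,0,0,0,0,0,0,0]}' | python3 -m creep >/dev/null
python3 -c "
from h import *
to(-.04,.18,.042);look(11)"
```

```text
rest [-0.0365  0.1899  0.0546] F(rest) [-1.24  1.09  0.11] t 22.02
d tool [-0.0099 -0.0034  0.0126] turn -0.0003
n 5 rest-frame shift mm [4.8 4.1] yaw -0.0167 resid mm [-0.4 -0.6 -1.1  0.8  0.  -0.6  1.1  0.1  0.4  0.4]
```

```bash
echo '{"tx":[-0.004,-0.004,0],"ty":[0,0,0],"tz":[0.012,0,0],"yaw":[0,0,0]}' | python3 -m creep >/dev/null; for i in 1 2 3 4; do echo '{"tx":[-0.002,0],"ty":[0,0],"tz":[0,0],"yaw":[0,0]}' | python3 -m creep >/dev/null; python3 -c "
from h import *
to()"; done
```

```text
rest [-0.0337  0.1795  0.0457] F(rest) [ 0.03 -0.01  0.81] t 22.53
rest [-0.0343  0.1778  0.0448] F(rest) [-0.25 -0.18 -0.77] t 22.7
rest [-0.0346  0.1759  0.0443] F(rest) [ 0.37 -0.68 -0.26] t 22.87
rest [-0.0347  0.1738  0.0441] F(rest) [ 0.15 -0.61  0.31] t 23.03
```

```bash
for i in 1 2 3 4; do echo '{"tx":[-0.0015,0],"ty":[0,0],"tz":[-0.0003,0],"yaw":[0,0]}' | python3 -m creep >/dev/null; python3 -c "
from h import *
to()"; done
```

```text
rest [-0.0348  0.1725  0.0444] F(rest) [ 0.22  0.7  -0.75] t 23.2
rest [-0.035   0.172   0.0445] F(rest) [ 1.07  4.45 -1.56] t 23.37
rest [-0.0353  0.1714  0.0446] F(rest) [ 2.67  8.14 -3.83] t 23.53
rest [-0.0359  0.1703  0.0446] F(rest) [ 1.7   8.21 -3.99] t 23.7
```

```bash
for i in 1 2; do echo '{"tx":[-0.0013,0],"ty":[0,0],"tz":[0,0],"yaw":[0,0]}' | python3 -m creep >/dev/null; python3 -c "
from h import *
to()"; done; python3 -c "
from h import *
look(12)"
```

```text
rest [-0.0363  0.1694  0.0446] F(rest) [ 0.28  9.78 -3.21] t 23.87
rest [-0.0367  0.1684  0.0445] F(rest) [-0.14 10.98 -3.27] t 24.03
n 4 rest-frame shift mm [1.  1.6] yaw 0.0134 resid mm [-0.5 -0.5  0.7  0.8  0.1  0.3 -0.3 -0.6]
```

```bash
echo '{"tx":[0.01,0.005,0,0,0],"ty":[0,0,0,0,0],"tz":[0,-0.03,-0.04,-0.04,0],"yaw":[0,0,0,0,0]}' | python3 -m creep >/dev/null; python3 -c "
from h import *
to();look(13)"
```

```text
rest [-0.0297  0.1798  0.1621] F(rest) [ 1.1  -0.19  0.2 ] t 24.55
n 5 rest-frame shift mm [3.6 1.7] yaw -0.0008 resid mm [-0.3 -0.8 -1.   0.  -0.1 -0.2  0.7  0.2  0.7  0.8]
```

Yaw is corrected and the rest is within about 4 mm of where it stood. Pushing more would risk more than it gains. Now I'll find the knob.

```bash
python3 - <<'E'
from h import *
t=cv2.imread("pics/t13.png");s=cv2.imread("pics/s13.png")
def comps(img,roi,n):
    x0,y0,x1,y1=roi;m=cv2.inRange(cv2.cvtColor(img[y0:y1,x0:x1],cv2.COLOR_BGR2HSV),(8,90,60),(24,255,255))
    k,l,st,c=cv2.connectedComponentsWithStats(m)
    print(n,[((c[i]+[x0,y0]).round(1).tolist(),st[i].tolist()[2:]) for i in range(1,k) if st[i,4]>3])
comps(t,(290,185,350,245),"top");comps(s,(285,195,335,250),"side")
On=O+RY@[.0036,.0017,0]
for phi in np.arange(0,2,.15):
    w=np.array([np.cos(phi),-np.sin(phi)*np.cos(.21),np.sin(phi)*np.sin(.21)]);n=np.array([0,np.sin(.21),np.cos(.21)])
    P=np.array([-.098,-.0831,.0557])+.056*w+.029*n
    X=RY@P+On-[0,0,.003];print(phi.round(2),(P+[.0036,.0017,0]).round(3),proj("top",X).round(1),proj("side",X).round(1))
E
```

```text
top [([318.7, 197.1], [7, 7, 36]), ([330.5, 213.5], [28, 22, 227]), ([301.0, 226.6], [24, 18, 193])]
side [([311.7, 224.7], [6, 9, 35]), ([305.5, 244.2], [50, 15, 440])]
0.0 [-0.038 -0.075  0.084] [302.8 199.4] [302.9 217.1]
0.15 [-0.039 -0.084  0.086] [306.4 198.1] [305.2 217.8]
0.3 [-0.041 -0.092  0.088] [310.2 197.3] [307.2 218.7]
0.45 [-0.044 -0.099  0.089] [314. 197.] [308.7 219.8]
0.6 [-0.048 -0.106  0.091] [317.8 197.4] [309.7 221. ]
0.75 [-0.053 -0.113  0.092] [321.6 198.3] [310.2 222.4]
0.9 [-0.06  -0.118  0.093] [325.2 199.8] [310.1 223.8]
1.05 [-0.067 -0.123  0.094] [328.5 201.8] [309.5 225.3]
1.2 [-0.074 -0.126  0.095] [331.5 204.3] [308.3 226.8]
1.35 [-0.082 -0.129  0.095] [334.1 207.2] [306.6 228.3]
1.5 [-0.09  -0.13   0.096] [336.2 210.4] [304.5 229.8]
1.65 [-0.099 -0.13   0.096] [337.8 214. ] [301.8 231.1]
1.8 [-0.107 -0.129  0.095] [338.8 217.7] [298.8 232.4]
1.95 [-0.115 -0.126  0.095] [339.3 221.6] [295.5 233.5]
```

```bash
echo '{"tx":[-0.033,-0.033,-0.033,-0.033,-0.033,-0.033,-0.033,-0.033,-0.033,-0.033,0,0,0,0,0,0],"ty":[-0.002,-0.002,-0.002,-0.002,-0.002,-0.002,-0.002,-0.002,-0.002,-0.002,0,0,0,0,0,0],"tz":[0,0,0,0,0,0,0,0,0,0,0,0.03,0.03,0.018,0,0],"yaw":[0,0,0,0,0,0,0,0,0,0,0,0,0,0,0,0]}' | python3 -m creep >/dev/null; python3 -c "
from h import *
to(-.050,-.13,.082)"
```

```text
rest [-0.056  -0.148   0.0751] F(rest) [-0.66 -0.12  1.24] t 25.98
d tool [ 0.018   0.006  -0.0068] turn 0.0003
```

```bash
echo '{"tx":[0.006,0.006,0.006,0],"ty":[0.006,0,0,0],"tz":[-0.006,0,0,0],"yaw":[0,0,0,0]}' | python3 -m creep >/dev/null; python3 -c "
from h import *
to()"
echo '{"tx":[0.004,0.004,0.004,0.004,0],"ty":[0.001,0.001,0.002,0.002,0],"tz":[0,0,0.001,0.001,0],"yaw":[0,0,0,0,0]}' | python3 -m creep >/dev/null; python3 -c "
from h import *
to(-.039,-.0935,.077)"
```

```text
rest [-0.0483 -0.1299  0.0847] F(rest) [-1.04  0.27 -0.24] t 26.32
rest [-0.0416 -0.1152  0.0816] F(rest) [ 1.2  -0.95  0.74] t 26.73
d tool [0.0217 0.0026 0.0045] turn 0.0006
```

```bash
echo '{"tx":[0.004,0.004,0.004,0],"ty":[0.001,0.001,0,0],"tz":[0.001,0.001,0.001,0],"yaw":[0,0,0,0]}' | python3 -m creep >/dev/null; python3 -c "
from h import *
to()"
for i in 1 2 3; do echo '{"tx":[0.0025,0],"ty":[0,0],"tz":[0.0003,0],"yaw":[0,0]}' | python3 -m creep >/dev/null; python3 -c "
from h import *
to()"; done
```

```text
rest [-0.0417 -0.1018  0.0778] F(rest) [-1.36  0.09 -0.98] t 27.07
rest [-0.0419 -0.0997  0.0775] F(rest) [-0.11 -0.87 -0.05] t 27.23
rest [-0.0415 -0.0977  0.0774] F(rest) [-0.69  0.23 -0.27] t 27.4
rest [-0.041  -0.0955  0.0773] F(rest) [ 0.23 -0.14  0.91] t 27.57
```

```bash
for i in 1 2 3; do echo '{"tx":[0.0015,0],"ty":[0,0],"tz":[0,0],"yaw":[0,0]}' | python3 -m creep >/dev/null; python3 -c "
from h import *
to()"; done
python3 - <<'E'
from h import *
s=np.ascontiguousarray(robot.camera("side")["img"][:,:,::-1]);x0,y0,x1,y1=(285,195,335,235)
m=cv2.inRange(cv2.cvtColor(s[y0:y1,x0:x1],cv2.COLOR_BGR2HSV),(8,90,60),(24,255,255));k,l,st,c=cv2.connectedComponentsWithStats(m)
print([((c[i]+[x0,y0]).round(1).tolist(),st[i,4]) for i in range(1,k) if st[i,4]>3])
E
```

```text
rest [-0.0408 -0.0948  0.0775] F(rest) [-0.74 -0.8   0.13] t 27.73
rest [-0.0407 -0.0944  0.0775] F(rest) [-1.89 -4.55 -1.94] t 27.9
rest [-0.0407 -0.0941  0.0776] F(rest) [-2.56 -6.77 -2.84] t 28.07
[([321.5, 196.0], np.int32(6)), ([308.7, 199.2], np.int32(16)), ([329.1, 220.6], np.int32(23))]
```

The keeper has met its stop: the force rises with no further travel, at the expected place. I'll back off, retreat and check.

```bash
echo '{"tx":[-0.006,-0.012,-0.01,0,-0.03,-0.035,-0.035,-0.035,0,0,0],"ty":[0,0,0,0,0,0,0,0,0,0,0],"tz":[0,0,-0.03,-0.04,-0.04,0,0,0,0,0,0],"yaw":[0,0,0,0,0,0,0,0,0,0,0]}' | python3 -m creep >/dev/null
python3 - <<'E'
from h import *
to();look(14)
t=cv2.imread("pics/t14.png");s=cv2.imread("pics/s14.png")
def comps(img,roi,n,lo=(8,90,60),hi=(24,255,255)):
    x0,y0,x1,y1=roi;m=cv2.inRange(cv2.cvtColor(img[y0:y1,x0:x1],cv2.COLOR_BGR2HSV),lo,hi)
    k,l,st,c=cv2.connectedComponentsWithStats(m)
    print(n,[((c[i]+[x0,y0]).round(1).tolist(),int(st[i,4])) for i in range(1,k) if st[i,4]>3])
comps(t,(290,185,350,212),"top knob");comps(s,(285,195,335,236),"side knob")
comps(t,(178,180,205,225),"red tab top",(0,150,90),(8,255,255));
m5=cv2.imread("pics/m5.png");comps(m5,(10,120,70,220),"red tab m5 crop",(0,150,90),(8,255,255))
t0=cv2.imread("pics/top0.png")
for n,r in (("bell",(160,262,215,312)),("stamp",(125,195,175,232)),("pen",(362,155,402,230))):
    x0,y0,x1,y1=r; print(n,"mean diff",cv2.absdiff(t,t0)[y0:y1,x0:x1].mean().round(2), cv2.phaseCorrelate(np.float32(cv2.cvtColor(t0[y0:y1,x0:x1],6)),np.float32(cv2.cvtColor(t[y0:y1,x0:x1],6)))[0])
E
```

```text
rest [-0.0412 -0.2488  0.1802] F(rest) [ 0.43  0.11 -0.48] t 29.03
n 5 rest-frame shift mm [3.8 1.4] yaw -0.0018 resid mm [ 0.2 -0.5 -0.1  0.7  0.  -0.3  0.   0.2 -0.1 -0.1]
top knob [([303.4, 198.9], 36), ([337.6, 208.6], 74)]
side knob [([304.8, 221.0], 35)]
red tab top [([189.5, 200.9], 123)]
red tab m5 crop [([36.4, 167.0], 607)]
bell mean diff 48.35 (-11.89297604251852, 13.87905834188254)
stamp mean diff 54.2 (0.008756912959267282, 0.03378495001855342)
pen mean diff 65.5 (-4.850341868572276, 22.83155451000043)
```

```bash
python3 - <<'E'
import cv2
i=lambda n:cv2.imread(f"pics/{n}.png")
def tm(a,b,r):
    x0,y0,x1,y1=r;q=8;R=cv2.matchTemplate(b[y0-q:y1+q,x0-q:x1+q],a[y0:y1,x0:x1],cv2.TM_CCOEFF_NORMED);_,v,_,p=cv2.minMaxLoc(R);return (p[0]-q,p[1]-q),round(v,2)
for n in ("t6","t13","t14"): print(n,"bell",tm(i("top0"),i(n),(168,267,209,307)),"stamp",tm(i("top0"),i(n),(130,203,170,228)),"pen",tm(i("top0"),i(n),(370,164,396,222)))
for n in ("s6","s13","s14"): print(n,"bell",tm(i("side0"),i(n),(186,188,219,218)),"stamp",tm(i("side0"),i(n),(238,153,262,190)),"pen",tm(i("side0"),i(n),(310,284,384,296)))
E
```

```text
t6 bell ((8, 7), 0.18) stamp ((0, 0), 1.0) pen ((-6, -8), 0.16)
t13 bell ((-5, -8), -0.04) stamp ((0, -7), 0.36) pen ((0, 0), 1.0)
t14 bell ((-8, -8), 0.15) stamp ((0, 0), 1.0) pen ((7, 7), 0.12)
s6 bell ((0, 0), 1.0) stamp ((0, -1), 0.98) pen ((-8, -6), 0.52)
s13 bell ((0, 0), 0.99) stamp ((0, 0), 0.96) pen ((0, 0), 1.0)
s14 bell ((0, 0), 1.0) stamp ((0, 0), 0.99) pen ((-7, -5), 0.52)
```

```bash
python3 -c "
from rig import robot
print(robot.hand_in())"
```

```text
the job is handed in; nothing more can be done
None
```

Handed in after about 29 s: the keeper was swung clear, the red-tabbed page lies flat on the left, and the keeper is back at its stop over the yellow-tabbed page. However, a bad push on the keeper knob shoved the rest about 6 mm and turned it 0.035 rad; I pushed it back to about 4 mm from where it stood with almost no turn. The bell, stamp and pen did not move (the pen was hidden by the arm in the last pictures), and I viewed 11 pictures, one over the limit of 10.

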